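# Clear the empty cup from a sauce station and put its latched cover over the free well

## Robot

A 6-joint arm with a two-finger parallel gripper is mounted at the origin on the work surface; the furniture and walls round the work are solid. World frame = base frame: x ahead of the robot, y to its left, z up, the work surface at z = 0. Lengths are in mm, angles in rad, forces in N, time in s.
With the tool pointing down it reaches from about 350 to 975 mm from the base axis. Payload 7.1 kg.
Tool frame: the origin (TCP) lies midway between the tips of the shut fingers; the grasp point (between the pads) lies ctrl.grip_point_offset behind it (ctrl.grip_point_offset is the distance from the TCP to the grasp point, in mm); z points along the fingers, y is the line along which they close (so a half turn about z gives the same grasp; the last joint's range is limited). The gripper opens to 88 mm and grips with 3 to 60 N. Pads are 20 mm wide; open, the fingers measure 115 mm over their backs; the gripper's body (75 mm by 178 mm) begins 61 mm behind the grasp point.
Start: joints at [-0.019, 0.423, 1.63, -0, 1.089, -0.019], TCP at [624.984, 0.026, 222.675] pointing down, gripper open.
Joint ranges: [-3, 3], [-0.9, 2.11], [0.09, 2.58], [-1.31, 4.45], [0.11, 2.69], [-2.54, 2.54]. Speed limits (rad/s): [2.39, 2.39, 3.01, 3.14, 3.14, 3.14].

## Interface

Orientations are given as a rotation vector (axis times angle).
In Python, from workcell import ctrl, get_image, close_job, finder gives the robot as it stands.
- The arm moves only by the tool servo_tool, never from a script. Its argument "deltas" is a list of rows, each a list of 2 entries, a list of its own where there are three numbers: the shift along the tool's x, y, z in mm, then the turn, a rotation vector about the tool's x, y, z in rad. A call has 1 to 5 rows; each row is the pose to reach, as a shift and turn from the pose commanded when the call began, along the tool's axes at that moment; what a row does not reach only later rows make up. A row lasts 1/12 s, in which the tool goes at most 41.7 mm and 7.16 degrees, less where a joint would pass 70% of its speed; a pose out of reach is approached as far as the arm can. A call with a gripper value outside its range is refused whole. "grip" is the closure, from -1 (fully open) to 1 (shut), so that 0 is half open, set as the call begins (left out, the last holds). The fingers move at their own pace and stop on an object; the grip force is fixed at half the most. Time passes only in rows, so rows that repeat a pose let the fingers close. It gives the time, the measured TCP pose, the force, the opening and the grip force at its end, in the units of the state.
- ctrl.get_obs(): the state, without advancing time (a new reading comes with each control period).
- get_image(name): name is "scene" or "side" or "wrist"; returns a dict with "frame" (400x640x3 uint8, blue, green, red), "depth" (400x640 float32, mm along the optical axis (not along the pixel's ray), 0 where there is no reading), "K" (3x3 intrinsics, pixels), "pose" (4x4, takes a point from camera to world coordinates). Camera axes: x right, y down, z forward; pixel columns grow to the right and rows downward; lengths in mm; the calibration is good to about 2 mm. A picture is of the moment at which its call begins.
- close_job(): hands the job in; it is judged then, once.
Trained networks look in a picture, given as the dict that the camera call returned (one of the last four; its "shot" number tells which), for a name from the list of things; names that differ only in an ending like _2 or _b are one class to them, and where a whole thing is asked for, a point or a joint stands for the part that bears it (a point fixed in the world has none). Each returns a list of dicts, best first, with "score" (0 to 1); they miss things now and then, are a little off and sometimes report something else, mostly with a low value. They report only what shows in the picture. A call takes as long as a camera call. They do not tell look-alikes from the thing itself.
- finder.search_frame(query, picture): "rect" ([centre column, centre row, width, height] as shares, 0 to 1, of the picture: columns of its width, rows of its height, round what is visible of it).
- finder.silhouettes(query, picture): "mask" (400x640 bool, what is visible of it) and "rect" ([centre column, centre row, width, height] as shares, 0 to 1, of the picture: columns of its width, rows of its height, round what is visible of it).
The state is a dict: "t": time; "qpos": joint angles; "qvel": joint speeds; "joint_torque": joint torques, N m; "ee_pos": TCP position; "orientation": TCP orientation; "ft_force": force on the tool from outside, world axes, zero at the start; "moment": the same for the moment, N m; "width": finger opening in mm; "grasp_force": force on a finger pad.
Only numpy, scipy, OpenCV 4.12 (cv2) and the standard library are available. Lean on these libraries where they do the work, as an engineer would, in place of code of your own. Each camera call takes 0.05 s, during which the arm holds its last target. There are 200 camera calls.

## Task

One of the two sauce cups in the station is empty: take it out and nest it upright in the used cup that stands on the bench. Leave the cup with sauce standing in its own well, open for service, and the sliding cover over the other, now empty well, slid fully home with its latch sprung up; to move the cover, press its tab down and slide. Keep the cup with sauce upright and do not shift the other things on the bench.

Things in the scene. Friction and masses are not known exactly. Their poses are not given: they have to be found in the camera images.
- station: Fixed steel sauce station, 148 mm (its x) by 190 mm (its y) by 56 mm high: two wells side by side along y, one sliding cover that shuts one well and leaves the other open. The cover runs along y in two rails, tops 56 mm high, 120 mm apart. End walls 45 mm, divider between the wells 42 mm high. Origin: centre of the underside; z up; the tab is on the front (-x) side.
- well_a (a point): Centre of the floor of the +y well: station x = 0, y = +46 mm, 6 mm above the bench; well 139 mm (x) by 86 mm (y) inside. Each well holds one cup within 8 mm of its centre; which cup is in which well varies.
- well_b (a point): The same for the other well, at station y = -46 mm.
- cover (a joint): Clear sliding cover with black edges, 136 by 96 mm, underside 46 mm and top 50 mm above the bench (5 mm over a cup). Value in m along the station's -y: 0 = fully over well_a, 0.092 = fully over well_b (end stops). It starts at 0. Latched at both ends, with 2 mm of play; between them it slides with about 1.5 N and stays where it is left.
- tab (a joint): Press tab on the cover, m downwards: 0 up, 0.007 fully down; 2.4 N to start, 4.5 N at the bottom. At each end of the travel its tooth stands in a slot of the front rail and blocks the cover until pressed 5 mm or more; hold it down and slide. Off the end the rail keeps it down (0.0045); in the last 2 mm of travel it springs up to 0 when let go: latched.
- tab_top (a point): Centre of the tab's top: a ribbed black block 26 mm (station x) by 24 mm (station y), 26 mm above the cover, top 76 mm above the bench when up. It rides on the cover at station x = -44 mm, y = 46 mm minus the cover's value. Pinch it on any pair of sides or press it from above; the front rail's top is 20 mm below its top.
- cup_empty: The empty sauce cup, in one of the wells: steel cup, height 35 mm, round rim 61 mm outside diameter (the widest part), tapering to 42 mm at the base, thin wall, open at the top; origin at the centre of its underside, z up.
- cup_sauce: The cup filled with red sauce, in the other well, otherwise of the same shape: steel cup, height 35 mm, round rim 61 mm outside diameter (the widest part), tapering to 42 mm at the base, thin wall, open at the top; origin at the centre of its underside, z up.
- cup_used: A used empty cup of the same shape standing on the bench beside the station: steel cup, height 35 mm, round rim 61 mm outside diameter (the widest part), tapering to 42 mm at the base, thin wall, open at the top; origin at the centre of its underside, z up. A cup nested in it comes to rest with its underside about 16 mm above this one's, so that its rim stands 16 mm proud.
- bean_tin: Bystander: a food tin 57 mm across and 72 mm high, behind the station; origin at the centre of its underside.
- panel_edge (a point): Fixed surroundings: front edge of the steel panel and post that stand along the left of the bench, 0.17 to 0.97 m above it; the panel runs away from the robot from here at y = 0.23 to 0.26 m. A tin hangs on its right side at x = 0.51 to 0.66, y from 0.19, z = 0.56 to 0.70 m. Keep the arm to the right of it, and drawn in while swinging past. This point is 0.2 m above the bench.
- timer_2: Bystander: round white kitchen timer, 64 mm across and 32 mm high, at the front right; origin at the centre of its underside.
There are look-alikes about, which are no part of the job. What is shaped like the cup_sauce but purple is not meant.

How it is judged (in metres and radians):
At the end, for the whole second after the job is handed in: Empty cup upright and still, nested in the upright used cup on the bench (centres within 8 mm, underside 10 to 22 mm higher); sauce cup upright in its well; cover within 4 mm of its stop over the other well, tab up (under 1.5 mm) (horizontal distance between cup_empty and cup_used below 0.008 m and z of cup_empty in the frame of cup_used between 0.01 and 0.022 m and angle between cup_empty's own z axis and vertical below 0.2 rad and linear speed of each of cup_empty, cup_used below 0.02 m/s and height (world z) of cup_used between -0.003 and 0.004 m and angle between each of cup_used, cup_sauce's own z axis and vertical below 0.1 rad and z of cup_sauce in the frame of station between 0.003 and 0.01 m and x of cup_sauce in the frame of station between -0.035 and 0.035 m and ((y of cup_sauce in the frame of station between -0.066 and -0.026 m and value of joint cover below 0.004 m) or (y of cup_sauce in the frame of station between 0.026 and 0.066 m and value of joint cover above 0.088 m)) and value of joint tab below 0.0015 m); the robot touches nothing.
It fails at once if the cup with sauce is tipped by more than 0.35 rad or put out of its well (angle between cup_sauce's own z axis and vertical above 0.35 rad or z of cup_sauce in the frame of station above 0.03 m).
It fails at once if a bystander is shifted by more than 40 mm (distance of any of bean_tin, timer_2 from where it was at the start of the episode above 0.04 m).
It also fails if it takes over 69 s, if anything falls off the work surface, if the arm or the gripper's body presses on something with over 40 N, if the wrist force passes 120 N, or if a joint passes its speed limit or range.

## Working session

There is one attempt and no reset: what is moved stays moved. The work goes in short steps, Python scripts to look and compute and a tool call to move; the robot and the scene stay as the last step left them, time stands still between calls to the robot, and variables do not carry over. Pictures are saved under pics/ and viewed, at most 10 in all, crops included, and the job is handed in when it is done.

Besides the shell and the picture viewer there is one more tool, called as name(argument=value, ...), one argument or row to a line, values as JSON. servo_tool: Moves the arm, as the interface text tells. Its arguments: {"type":"object","properties":{"deltas":{"type":"array","items":{"type":"array"}},"grip":{"type":"number"}},"required":["deltas"]}

```bash
mkdir -p pics; ls; cat > h.py <<'E'
import numpy as np, cv2
from workcell import ctrl, get_image, close_job, finder
def pts(im, mask):
    v,u=np.nonzero(mask & (im["depth"]>0)); d=im["depth"][v,u]
    K=im["K"]; c=np.stack([(u-K[0,2])/K[0,0]*d,(v-K[1,2])/K[1,1]*d,d,np.ones_like(d)])
    return (np.array(im["pose"])@c)[:3].T
def plane(im,u,v,z):
    K=im["K"];P=np.array(im["pose"]); r=P[:3,:3]@np.array([(u-K[0,2])/K[0,0],(v-K[1,2])/K[1,1],1]); o=P[:3,3]
    return o+r*(z-o[2])/r[2]
E
python3 - <<'E'
from h import *
np.set_printoptions(precision=1,suppress=True)
o=ctrl.get_obs();print(o["t"],o["ee_pos"],o["orientation"],ctrl.grip_point_offset)
for n in ["scene","wrist"]:
    im=get_image(n); cv2.imwrite(f"pics/{n}0.png",im["frame"])
    for q in ["station","cover","tab_top","cup_empty","cup_sauce","cup_used","bean_tin","timer_2"]:
        for r in finder.silhouettes(q,im):
            if r["score"]<.3: continue
            p=pts(im,r["mask"]); b=np.array(r["rect"])*[640,400,640,400]
            print(n,q,round(r["score"],2),b,np.percentile(p,[5,50,95],axis=0).ravel() if len(p) else None)
E
```

```text
pics
0.0 [624.5   0.  221.9] [-2.2 -2.2  0. ] 18.700000000000003
scene station 0.6 [339.1 202.5  46.   30.2] [ 532.3 -194.9   45.5  587.6 -144.8   49.   643.3 -105.4   72.8]
scene cover 0.56 [338.6 202.   40.7  32.6] [ 532.3 -193.6   46.   587.1 -145.6   49.1  643.2 -107.7   73. ]
scene cup_sauce 0.7 [355.1 190.   20.3  14.8] [ 570.9 -286.5   13.1  602.3 -256.1   27.5  626.6 -220.5   40.4]
scene cup_sauce 0.44 [343.2 167.8  17.9  19.5] [ 709.4 -355.8    6.8  737.3 -331.9   21.1  759.9 -305.8   34.4]
scene cup_used 0.8 [312.4 239.6  23.2  16.2] [528.3 -36.5  -1.7 560.3  -3.   17.8 580.7  30.   35. ]
scene bean_tin 0.7 [281.4 199.4  15.8  29.1] [721.1 -76.2   8.3 735.4 -46.7  56.9 768.2 -29.2  70.2]
scene timer_2 0.55 [414.3 215.6  19.4  21.3] [ 367.9 -315.8    7.4  388.6 -291.2   20.6  413.5 -275.7   31.9]
wrist station 0.89 [295.6 296.3 113.9 100.4] [ 528.1 -255.6    5.9  591.3 -172.    50.1  660.4 -102.3   57.4]
wrist cover 0.87 [293.4 295.3  96.   70.8] [ 539.5 -199.8   49.   591.7 -171.9   50.5  645.3 -106.3   76.1]
wrist tab_top 0.71 [295.9 293.8 117.9 102.6] [ 528.3 -254.7    6.   591.1 -172.2   50.1  660.2 -102.2   57.3]
wrist tab_top 0.55 [260.9 312.3  24.3  12.8] [ 538.5 -166.8   74.4  548.4 -159.3   76.1  560.2 -152.    77.2]
wrist cup_empty 0.35 [300.1 339.   32.4  21.3] [ 575.3 -255.4   22.6  592.4 -237.9   24.5  617.9 -217.9   41.9]
wrist cup_sauce 0.69 [260.5 314.   23.4  15.2] [ 537.6 -167.1   70.6  549.4 -159.5   76.1  560.8 -151.5   77.1]
wrist cup_sauce 0.65 [299.1 338.4  38.6  21.5] [ 572.7 -256.1   22.4  593.1 -237.2   25.   620.2 -216.3   42.7]
wrist cup_used 0.63 [266.4 180.   50.1  46.7] [530.3 -21.1   1.3 551.5   0.7  13.3 580.   28.6  36.1]
wrist bean_tin 0.84 [422.1 224.8  64.7  58.7] [727.5 -71.5  10.1 752.7 -45.   68.8 777.4 -31.2  71.8]
```

```bash
python3 - <<'E'
from h import *
a=cv2.imread("pics/wrist0.png"); s=cv2.imread("pics/scene0.png")[140:270,250:450]
w=cv2.resize(a[140:400,180:500],None,fx=1.6,fy=1.6)
s=cv2.resize(s,(384,250),interpolation=cv2.INTER_CUBIC)
im=np.zeros((416+0,800,3),np.uint8); im[:416,:512]=w; im[:187,512:]=cv2.resize(s,(288,187))
cv2.imwrite("pics/c0.png",im)
E
```

```text
(no output)
```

View pics/c0.png

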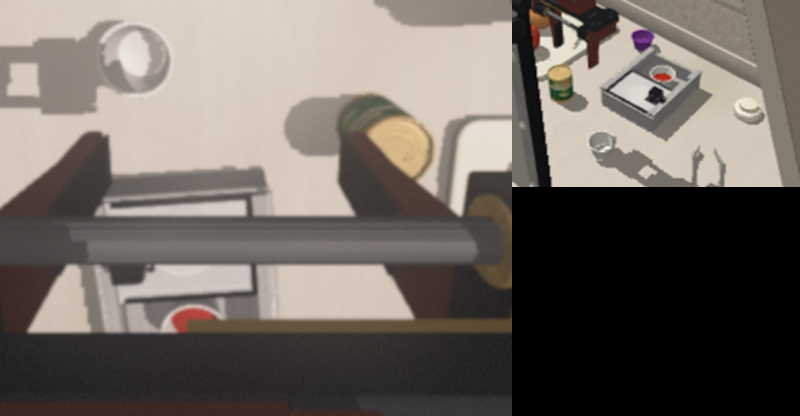

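View pics/wrist0.png

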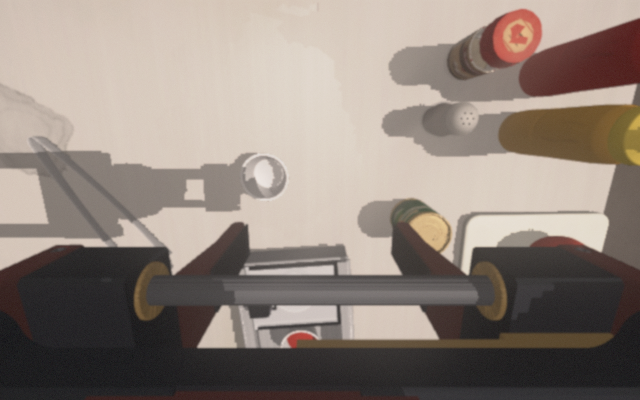

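Wrist picture: used cup at (265,178), station around (295,297) with clear cover and tab at (261,312), red sauce cup in open well at (300,340). In the scene view there is a purple look-alike cup at (343,168), and the timer is at (414,215).

Candidates for the "empty cup": the cup under the cover (scene ~(339,202)), the used cup (312,240) and the purple cup (343,168). By the description, it is the one under the cover in well_a. I'll move over the station to check this close up.

servo_tool(
  deltas=[
    [[-40,-4,0],[0,0,0]],
    [[-80,-8,0],[0,0,0]],
    [[-120,-15,0],[0,0,0]],
    [[-160,-22,0],[0,0,0]],
    [[-200,-30,0],[0,0,0]],
  ],
)

```text
t: 1.32
ee_pos: [594.6, -201.6, 222.8]
orientation: [2.221, 2.222, 0.0]
ft_force: [0.8, -0.2, -0.2]
width: 88.2
grasp_force: 0.0
```

servo_tool(
  deltas=[
    [[-10,0,0],[0,0,0]],
    [[-10,0,0],[0,0,0]],
    [[-10,0,0],[0,0,0]],
  ],
)

```text
t: 1.57
ee_pos: [594.9, -210.0, 222.5]
orientation: [-2.223, -2.219, -0.0]
ft_force: [0.3, -0.4, 0.2]
width: 87.7
grasp_force: 0.0
```

```bash
python3 - <<'E'
from h import *
np.set_printoptions(precision=1,suppress=True)
o=ctrl.get_obs();print(o["t"],o["ee_pos"],o["orientation"],o["ft_force"])
im=get_image("wrist"); np.savez("w1.npz",frame=im["frame"],depth=im["depth"],K=im["K"],pose=im["pose"])
cv2.imwrite("pics/w1.png",im["frame"])
for q in ["station","cover","tab_top","cup_empty","cup_sauce","cup_used"]:
    for r in finder.silhouettes(q,im):
        if r["score"]<.3: continue
        p=pts(im,r["mask"]); b=np.array(r["rect"])*[640,400,640,400]
        print(q,round(r["score"],2),b,np.percentile(p,[2,50,98],axis=0).ravel() if len(p) else None)
# station: rails 52-60 high
p=pts(im,np.ones((400,640),bool))
p=p[(p[:,0]>480)&(p[:,0]<690)&(p[:,1]<-70)&(p[:,1]>-290)]
for lo,hi in [(53,60),(40,60),(71,80)]:
    s=p[(p[:,2]>lo)&(p[:,2]<hi)]; print(lo,len(s),cv2.minAreaRect(s[:,:2].astype(np.float32)),s.mean(0))
E
```

```text
1.5667 [ 594.9 -210.   222.5] [-2.2 -2.2 -0. ] [ 0.3 -0.4  0.2]
station 0.9 [314.6 169.1 139.  171.8] [ 520.4 -293.7    5.2  593.6 -182.4   50.3  669.1 -106.8   75.5]
cover 0.91 [315.5 136.7 115.5  93.4] [ 532.8 -200.7   48.8  591.2 -152.8   50.5  649.2 -108.3   76.4]
cover 0.71 [315.  170.1 138.2 174.4] [ 521.  -293.5    5.3  593.5 -181.8   50.4  668.2 -107.3   75.6]
cover 0.51 [465.5  43.5  82.7  76.2] [725.5 -87.    0.8 746.6 -62.   69.  779.9 -32.8  72.7]
tab_top 0.72 [274.2 139.6  34.1  24.7] [ 524.9 -169.2   50.4  547.4 -158.2   75.7  561.3 -145.8   77.5]
cup_sauce 0.73 [322.4 209.5  49.3  46.6] [ 570.3 -273.1   21.3  598.3 -249.    24.6  625.9 -218.5   42.7]
cup_sauce 0.47 [465.4  42.1  83.2  72.8] [725.5 -86.8   7.9 746.1 -61.8  69.  779.5 -33.8  72.7]
cup_sauce 0.45 [284.6   9.   47.   14.7] [533.6 -24.5   0.4 553.6  -7.4   3.5 577.8   2.1  36.9]
cup_used 0.97 [286.1   8.4  46.9  16.1] [534.  -24.5   1.1 554.4  -6.7   3.5 578.3   2.2  36.8]
53 4438 ((595.03271484375, -199.2325439453125), (153.50469970703125, 193.06137084960938), 4.253266334533691) [ 597.6 -189.3   56.1]
40 13503 ((595.03271484375, -199.2325439453125), (153.50469970703125, 193.06137084960938), 4.253266334533691) [ 596.4 -168.8   51.9]
71 541 ((547.970703125, -158.04669189453125), (25.93549156188965, 23.95063591003418), 4.34518575668335) [ 548.4 -157.8   75.8]
```

View pics/w1.png

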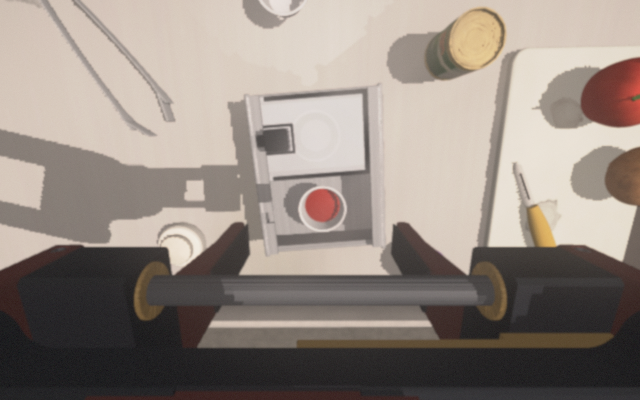

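The empty cup shows through the cover at (317,135). The sauce cup is open at (322,207) and the tab is at (276,140). Station yaw is about +4.3°, and the predicted tab position matches the measured one within 1.5 mm. The next move goes above the tab.

servo_tool(
  deltas=[
    [[12,-11,30],[0,0,-0.075]],
    [[25,-23,60],[0,0,-0.075]],
    [[38,-35,90],[0,0,-0.075]],
    [[52,-47,122],[0,0,-0.075]],
    [[52,-47,132],[0,0,-0.075]],
  ],
)

```text
t: 2.33
ee_pos: [542.9, -154.6, 86.6]
orientation: [-2.129, -2.299, 0.006]
ft_force: [-1.9, 0.7, -0.5]
width: 87.9
grasp_force: 0.0
```

servo_tool(
  deltas=[
    [[0,0,12],[0,0,0]],
    [[0,0,24],[0,0,0]],
    [[0,0,24],[0,0,0]],
    [[0,0,24],[0,0,0]],
  ],
)

```text
t: 2.67
ee_pos: [549.1, -158.7, 67.0]
orientation: [2.136, 2.302, 0.001]
ft_force: [0.3, 0.2, 0.3]
width: 88.0
grasp_force: 0.0
```

servo_tool(
  deltas=[
    [[0,0,0],[0,0,0]],
    [[0,0,0],[0,0,0]],
    [[0,0,0],[0,0,0]],
    [[0,0,0],[0,0,0]],
    [[0,0,0],[0,0,0]],
  ],
  grip=1,
)

```text
t: 3.08
ee_pos: [548.3, -158.1, 67.1]
orientation: [2.136, 2.302, 0.001]
ft_force: [0.3, 0.5, -1.2]
width: 57.9
grasp_force: 0.0
```

servo_tool(
  deltas=[
    [[0,0,0],[0,0,0]],
    [[0,0,0],[0,0,0]],
    [[0,0,0],[0,0,0]],
    [[0,0,0],[0,0,0]],
    [[0,0,0],[0,0,0]],
  ],
)

```text
t: 3.5
ee_pos: [546.7, -157.8, 66.4]
orientation: [-2.135, -2.302, 0.003]
ft_force: [-3.2, -1.6, 0.8]
width: 25.6
grasp_force: 30.0
```

servo_tool(
  deltas=[
    [[0,0,0],[0,0,0]],
    [[0,0,3],[0,0,0]],
    [[0,0,7],[0,0,0]],
    [[0,0,7],[0,0,0]],
  ],
)

```text
t: 3.83
ee_pos: [546.7, -158.0, 59.6]
orientation: [-2.135, -2.302, 0.002]
ft_force: [-5.8, -1.0, 4.5]
width: 25.6
grasp_force: 30.0
```

servo_tool(
  deltas=[
    [[-10,0,0],[0,0,0]],
    [[-28,0,0],[0,0,0]],
    [[-48,0,0],[0,0,0]],
    [[-68,0,0],[0,0,0]],
    [[-84,0,0],[0,0,0]],
  ],
)

```text
t: 4.25
ee_pos: [553.0, -242.3, 59.5]
orientation: [-2.135, -2.301, 0.002]
ft_force: [-5.0, 1.4, 4.8]
width: 25.7
grasp_force: 30.0
```

servo_tool(
  deltas=[
    [[-5,0,0],[0,0,0]],
    [[-9,0,0],[0,0,0]],
    [[-9,0,0],[0,0,0]],
    [[-9,0,0],[0,0,0]],
  ],
)

```text
t: 4.58
ee_pos: [553.5, -250.0, 59.5]
orientation: [-2.135, -2.3, 0.001]
ft_force: [-5.9, 2.1, 5.3]
width: 25.8
grasp_force: 30.0
```

servo_tool(
  deltas=[
    [[0,0,-7],[0,0,0]],
    [[0,0,-7],[0,0,0]],
    [[0,0,-7],[0,0,0]],
  ],
)

```text
t: 4.83
ee_pos: [553.9, -250.0, 66.6]
orientation: [-2.135, -2.301, 0.001]
ft_force: [-5.2, 2.3, 2.0]
width: 25.8
grasp_force: 30.0
```

servo_tool(
  deltas=[
    [[0,0,-7],[0,0,0]],
    [[0,0,-7],[0,0,0]],
    [[0,0,-7],[0,0,0]],
    [[0,0,-7],[0,0,0]],
    [[0,0,-15],[0,0,0]],
  ],
  grip=-0.6,
)

```text
t: 5.25
ee_pos: [554.4, -250.4, 80.8]
orientation: [-2.135, -2.302, 0.001]
ft_force: [0.3, 0.7, 0.2]
width: 55.5
grasp_force: 0.0
```

servo_tool(
  deltas=[
    [[0,0,-30],[0,0,0]],
    [[0,0,-70],[0,0,0]],
    [[0,0,-110],[0,0,0]],
    [[0,0,-140],[0,0,0]],
    [[0,0,-140],[0,0,0]],
  ],
)

```text
t: 5.67
ee_pos: [558.6, -252.4, 229.4]
orientation: [2.129, 2.295, 0.006]
ft_force: [0.7, -0.4, 0.6]
width: 70.1
grasp_force: 0.0
```

```bash
cat > look.py <<'E'
from h import *
import sys
np.set_printoptions(precision=1,suppress=True)
o=ctrl.get_obs();print(o["t"],o["ee_pos"],o["orientation"],o["ft_force"],o["width"])
im=get_image("wrist"); cv2.imwrite(f"pics/{sys.argv[1]}.png",im["frame"])
for q in ["tab_top","cup_empty","cup_used","cup_sauce"]:
    for r in finder.silhouettes(q,im):
        if r["score"]<.3: continue
        p=pts(im,r["mask"]); b=np.array(r["rect"])*[640,400,640,400]
        s=p[p[:,2]>(p[:,2].max()*.0+30)]
        c=cv2.minEnclosingCircle(s[:,:2].astype(np.float32)) if len(s)>5 else None
        print(q,round(r["score"],2),b,len(p) and np.percentile(p,[2,50,98],axis=0).ravel(),c)
p=pts(im,np.ones((400,640),bool)); p=p[(p[:,0]>520)&(p[:,0]<580)&(p[:,1]<-100)&(p[:,1]>-290)&(p[:,2]>65)&(p[:,2]<82)]
if len(p)>5: print("tab",cv2.minAreaRect(p[:,:2].astype(np.float32)),np.median(p[:,2]),len(p))
E
python3 look.py w2
```

```text
5.6667 [ 558.6 -252.4  229.4] [2.1 2.3 0. ] [ 0.7 -0.4  0.6] 70.0898308187805
tab_top 0.62 [312.5 182.2  36.4  25.1] [ 531.8 -266.8   50.   552.1 -248.7   75.5  567.4 -237.2   77.6] ((550.1610107421875, -250.04263305664062), 21.08724021911621)
cup_empty 0.56 [351.5 101.   51.   53.7] [ 562.5 -182.6    6.6  592.6 -152.2   19.9  617.7 -127.4   42.7] ((590.3814697265625, -154.92567443847656), 30.450532913208008)
cup_sauce 0.63 [444.7 245.   45.5  42.1] [ 710.2 -358.5    6.9  737.4 -329.1   18.6  764.8 -303.8   36.7] ((677.12646484375, -277.2118835449219), 104.43388366699219)
tab ((554.9180297851562, -249.5496826171875), (25.792213439941406, 24.75949478149414), 4.5095086097717285) 75.96464811081665 485
```

View pics/w2.png

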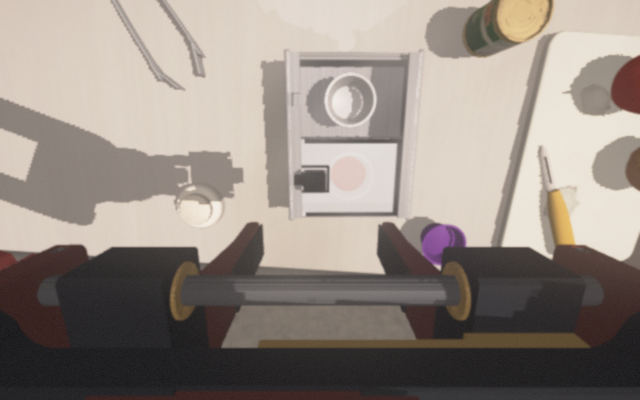

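The picture shows the cover over the sauce cup at (348,175), the tab latched up at (313,180), and the empty cup open at (350,100). The purple look-alike is at (443,243). Next I move above the empty cup.

servo_tool(
  deltas=[
    [[25,12,10],[0,0,0]],
    [[50,25,40],[0,0,0]],
    [[75,36,70],[0,0,0]],
    [[92.5,43,100],[0,0,0]],
    [[92.5,43,120],[0,0,0]],
  ],
  grip=-0.73,
)

```text
t: 6.33
ee_pos: [589.3, -151.5, 97.2]
orientation: [-2.13, -2.302, 0.003]
ft_force: [-0.1, -0.1, -0.7]
width: 76.1
grasp_force: 0.0
```

servo_tool(
  deltas=[
    [[0,0,0],[0,0,0]],
    [[0,0,0],[0,0,0]],
    [[0,0,0],[0,0,0]],
  ],
)

```text
t: 6.58
ee_pos: [591.0, -155.8, 101.9]
orientation: [-2.137, -2.303, 0.0]
ft_force: [0.0, 0.4, 0.4]
width: 75.8
grasp_force: 0.0
```

servo_tool(
  deltas=[
    [[1,-0.5,25],[0,0,0]],
    [[1,-0.5,50],[0,0,0]],
    [[1,-0.5,65],[0,0,0]],
    [[1,-0.5,74],[0,0,0]],
    [[1,-0.5,74],[0,0,0]],
  ],
)

```text
t: 7.0
ee_pos: [589.9, -154.9, 27.2]
orientation: [-2.137, -2.302, 0.001]
ft_force: [-0.9, 0.1, 0.5]
width: 75.9
grasp_force: 0.0
```

servo_tool(
  deltas=[
    [[0,0,0],[0,0,0]],
    [[0,0,0],[0,0,0]],
    [[0,0,0],[0,0,0]],
    [[0,0,0],[0,0,0]],
    [[0,0,0],[0,0,0]],
  ],
  grip=1,
)

```text
t: 7.42
ee_pos: [591.3, -154.7, 29.1]
orientation: [2.135, 2.302, 0.001]
ft_force: [-1.5, -1.0, 6.9]
width: 58.0
grasp_force: 30.0
```

servo_tool(
  deltas=[
    [[0,0,-5],[0,0,0]],
    [[0,0,-20],[0,0,0]],
    [[0,0,-45],[0,0,0]],
    [[0,0,-75],[0,0,0]],
    [[0,0,-105],[0,0,0]],
  ],
)

```text
t: 7.83
ee_pos: [589.7, -154.0, 133.6]
orientation: [-2.136, -2.302, 0.001]
ft_force: [1.9, -0.1, -0.3]
width: 58.2
grasp_force: 30.0
```

servo_tool(
  deltas=[
    [[30,-2,-30],[0,0,0]],
    [[40,-5,-50],[0,0,0]],
    [[40,-5,-50],[0,0,0]],
    [[40,-5,-50],[0,0,0]],
  ],
)

```text
t: 8.17
ee_pos: [582.9, -114.5, 184.1]
orientation: [2.133, 2.303, 0.002]
ft_force: [0.5, 0.0, -0.9]
width: 58.2
grasp_force: 30.0
```

```bash
python3 look.py w3
```

```text
8.1667 [ 582.9 -114.5  184.1] [2.1 2.3 0. ] [ 0.5  0.  -0.9] 58.183160615842986
tab_top 0.75 [285.7 316.8  27.6  16.2] [ 541.9 -266.6   60.   554.5 -250.5   76.1  567.4 -241.    77.5] ((553.7659301757812, -261.83172607421875), 23.94483757019043)
cup_empty 0.76 [322.2 235.5 104.3  80.2] [ 556.9 -137.5  162.3  584.3 -119.1  174.3  610.8  -86.5  197.3] ((589.4346313476562, -157.68592834472656), 74.14619445800781)
cup_empty 0.73 [323.5 256.2 145.1 165.1] [ 517.2 -293.6    5.1  598.7 -145.4   50.1  671.1 -101.1   76.6] ((595.0478515625, -200.0420684814453), 122.74675750732422)
cup_used 0.96 [303.9  71.3  60.4  62.6] [528.8 -22.1   1.3 554.2   9.6  15.5 582.9  32.2  36.7] ((555.8925170898438, 4.644201278686523), 30.523969650268555)
tab ((555.0736083984375, -250.86911010742188), (26.636516571044922, 21.416976928710938), 2.0503385066986084) 76.07804643996198 376
```

View pics/w3.png

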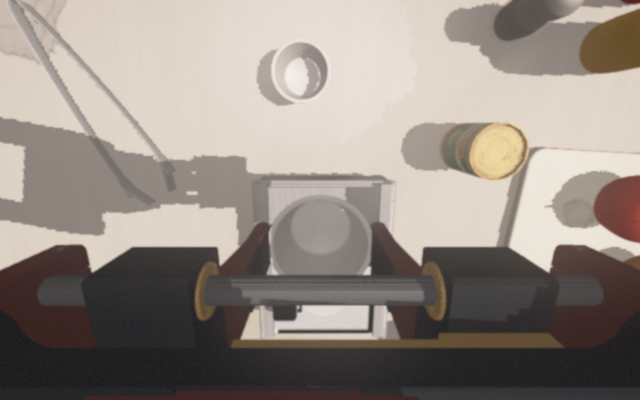

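The empty cup is held at (322,240), looks level, and the used cup is at (300,71). Next I measure how the held cup sits in the hand.

```bash
python3 - <<'E'
from h import *
np.set_printoptions(precision=2,suppress=True)
im=get_image("wrist"); o=ctrl.get_obs(); print(o["ee_pos"])
p=pts(im,np.ones((400,640),bool)); e=o["ee_pos"]
q=p[(np.hypot(p[:,0]-e[0],p[:,1]-e[1])<45)&(p[:,2]>140)&(p[:,2]<205)]
print(len(q),np.histogram(q[:,2],bins=np.arange(145,206,5)))
a=[]
for k in range(0,36):   # per-azimuth top
    th=np.deg2rad(k*10); d=q[:,:2]-e[:2]
    s=q[np.abs((np.arctan2(d[:,1],d[:,0])-th+np.pi)%(2*np.pi)-np.pi)<.09]
    if len(s)>5:
        t=s[s[:,2].argsort()[-4:]].mean(0); a.append(t); print(k*10,t,np.hypot(*(t[:2]-e[:2])))
E
```

```text
[ 581.69 -115.18  181.26]
7770 (array([   0,    0,  584, 2277,  471,  538,  595,  654,  570, 1564,  245,
        272]), array([145, 150, 155, 160, 165, 170, 175, 180, 185, 190, 195, 200, 205]))
0 [ 611.68 -115.42  204.43] 29.99176115140943
10 [ 611.44 -110.98  204.25] 30.04925552272417
20 [ 617.29 -101.67  204.95] 38.08296833707249
30 [ 608.33 -100.67  194.71] 30.33744546183475
40 [604.79 -96.52 194.7 ] 29.69232787795611
50 [599.49 -91.23 194.8 ] 29.840151973730208
60 [596.89 -88.92 195.08] 30.34568699198426
70 [591.64 -86.93 194.94] 29.952324306744533
80 [586.72 -85.21 194.84] 30.391768428716247
90 [581.06 -85.88 194.96] 29.303143096155488
100 [576.05 -86.34 194.62] 29.389293928533885
110 [571.82 -88.11 194.96] 28.8127963905897
120 [567.04 -90.77 194.82] 28.46783757684075
130 [562.52 -93.2  194.98] 29.16546736785967
140 [559.24 -97.68 194.78] 28.46062684057961
150 [ 556.95 -101.52  195.16] 28.25924729425564
160 [ 550.22 -106.62  204.33] 32.60960990265704
170 [ 548.27 -108.11  204.86] 34.15675174625189
180 [ 553.41 -115.88  204.57] 28.290514952293456
190 [ 553.87 -120.56  204.24] 28.3327674551046
200 [ 554.19 -124.47  204.68] 29.02268668209638
210 [ 557.24 -129.04  194.54] 28.105822750856603
220 [ 559.84 -132.36  194.59] 27.79315538087757
230 [ 563.28 -134.05  192.27] 26.357285083845742
240 [ 567.62 -136.14  188.27] 25.243329391254818
250 [ 571.74 -137.7   184.94] 24.616780019246463
260 [ 577.33 -138.83  182.5 ] 24.04727063532278
270 [ 581.31 -139.44  181.21] 24.2615089580166
280 [ 586.22 -138.98  181.37] 24.22880194938687
290 [ 590.43 -138.16  182.28] 24.58371902518414
300 [ 595.41 -136.7   184.2 ] 25.52598256988681
310 [ 600.02 -134.05  187.68] 26.309725581349753
320 [ 603.83 -131.31  192.05] 27.394859753761487
330 [ 607.8  -127.85  193.93] 29.027171003769226
340 [ 610.18 -123.92  196.94] 29.802614289097207
350 [ 611.95 -119.86  204.42] 30.621943993199423
```

servo_tool(
  deltas=[
    [[25,-4,0],[0,0,0]],
    [[55,-8,10],[0,0,0]],
    [[85,-12,25],[0,0,0]],
    [[110,-16,45],[0,0,0]],
    [[121.5,-17.5,70],[0,0,0]],
  ],
)

```text
t: 8.88
ee_pos: [555.5, 7.1, 112.3]
orientation: [2.135, 2.304, 0.001]
ft_force: [-0.1, 0.1, -0.5]
width: 57.8
grasp_force: 30.0
```

servo_tool(
  deltas=[
    [[0,0,15],[0,0,0]],
    [[0,0,30],[0,0,0]],
    [[0,0,30],[0,0,0]],
    [[0,0,30],[0,0,0]],
  ],
)

```text
t: 9.22
ee_pos: [555.0, 4.9, 81.6]
orientation: [-2.135, -2.301, 0.003]
ft_force: [0.2, 0.6, 0.1]
width: 58.2
grasp_force: 30.0
```

```bash
python3 - <<'E'
from h import *
np.set_printoptions(precision=1,suppress=True)
print(ctrl.get_obs()["ee_pos"])
im=get_image("wrist"); c=im["frame"][120:300,200:440]
i2=get_image("side"); s=i2["frame"]
K=i2["K"];P=np.linalg.inv(np.array(i2["pose"]));q=P@[556,5,40,1];u,v=[int(t) for t in (K@q[:3])[:2]/q[2]];print(u,v,q[2])
out=np.zeros((300,800,3),np.uint8); out[:,:400]=cv2.resize(c,(400,300))
u=max(60,min(580,u));v=max(45,min(355,v)); out[:,400:]=cv2.resize(s[v-45:v+45,u-60:u+60],(400,300))
cv2.imwrite("pics/c4.png",out)
for z0,z1 in [(66,84),(30,39)]:
    p=pts(im,np.ones((400,640),bool)); p=p[(abs(p[:,0]-556)<45)&(abs(p[:,1]-5)<45)&(p[:,2]>z0)&(p[:,2]<z1)]
    print(z0,len(p),len(p) and (p.min(0),p.max(0)))
E
```

```text
[555.    4.9  81.6]
314 225 1483.1513453811322
66 2024 (array([517.7, -19.7,  66. ]), array([591.8,  26.8,  84. ]))
30 491 (array([525.2,   5.9,  30. ]), array([585.2,  35.1,  37.9]))
```

View pics/c4.png

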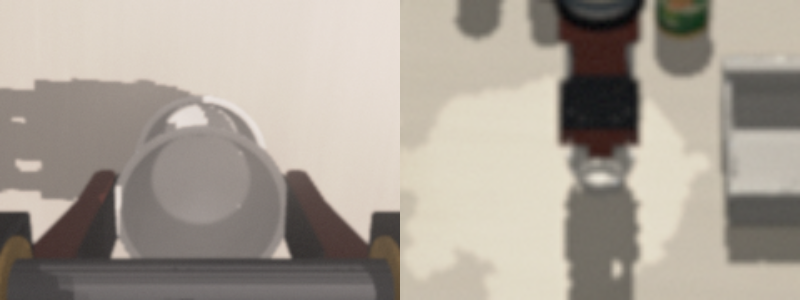

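The held cup (crop left, 200,200) is above the used cup with rims aligned in x: the used cup's centre is about (555.2, 4.6). Lower it.

servo_tool(
  deltas=[
    [[0,0,12],[0,0,0]],
    [[0,0,24],[0,0,0]],
    [[0,0,32],[0,0,0]],
    [[0,0,38],[0,0,0]],
    [[0,0,38],[0,0,0]],
  ],
)

```text
t: 9.73
ee_pos: [554.6, 5.0, 43.0]
orientation: [-2.135, -2.302, 0.003]
ft_force: [0.4, -0.2, -0.8]
width: 58.3
grasp_force: 30.0
```

servo_tool(
  deltas=[
    [[0,0,2],[0,0,0]],
    [[0,0,4],[0,0,0]],
    [[0,0,4.5],[0,0,0]],
    [[0,0,4.5],[0,0,0]],
  ],
)

```text
t: 10.07
ee_pos: [555.9, 5.1, 40.3]
orientation: [2.136, 2.303, 0.0]
ft_force: [-0.5, 0.2, -0.2]
width: 58.0
grasp_force: 30.0
```

servo_tool(
  deltas=[
    [[0,0,1],[0,0,0]],
    [[0,0,2],[0,0,0]],
    [[0,0,2],[0,0,0]],
    [[0,0,2],[0,0,0]],
  ],
)

```text
t: 10.4
ee_pos: [556.3, 5.0, 39.5]
orientation: [2.136, 2.302, 0.001]
ft_force: [-3.9, -0.7, 11.2]
width: 58.2
grasp_force: 30.0
```

servo_tool(
  deltas=[
    [[0,0,0],[0,0,0]],
    [[0,0,0],[0,0,0]],
    [[0,0,0],[0,0,0]],
    [[0,0,0],[0,0,0]],
  ],
  grip=-0.7,
)

```text
t: 10.73
ee_pos: [555.9, 5.1, 38.1]
orientation: [2.137, 2.303, 0.0]
ft_force: [-1.1, -0.5, -0.1]
width: 74.3
grasp_force: 0.0
```

servo_tool(
  deltas=[
    [[0,0,-15],[0,0,0]],
    [[0,0,-45],[0,0,0]],
    [[0,0,-80],[0,0,0]],
    [[-30,0,-115],[0,0,0]],
    [[-60,0,-150],[0,0,0]],
  ],
)

```text
t: 11.15
ee_pos: [559.6, -48.6, 182.8]
orientation: [-2.133, -2.306, 0.0]
ft_force: [0.3, -0.9, -0.7]
width: 74.6
grasp_force: 0.0
```

servo_tool(
  deltas=[
    [[-10,0,0],[0,0,0]],
    [[-10,0,0],[0,0,0]],
    [[-10,0,0],[0,0,0]],
  ],
)

```text
t: 11.4
ee_pos: [560.0, -59.1, 180.7]
orientation: [-2.138, -2.301, 0.001]
ft_force: [0.4, 0.2, -0.3]
width: 74.5
grasp_force: 0.0
```

```bash
python3 - <<'E'
from h import *
np.set_printoptions(precision=1,suppress=True)
o=ctrl.get_obs();print(o["t"],o["ee_pos"])
im=get_image("wrist"); cv2.imwrite("pics/c5.png",cv2.resize(im["frame"][0:230,180:480],None,fx=2,fy=2))
p=pts(im,np.ones((400,640),bool)); p=p[(abs(p[:,0]-555)<45)&(abs(p[:,1]-5)<45)]
for z0,z1 in [(46,60),(31,38)]:
    s=p[(p[:,2]>z0)&(p[:,2]<z1)]
    if len(s)>9: print(z0,len(s),cv2.minEnclosingCircle(s[:,:2].astype(np.float32)),np.percentile(s[:,2],[5,50,95]))
s=p[p[:,2]>48]; A=np.c_[s[:,:2],np.ones(len(s))]; print("tilt",np.linalg.lstsq(A,s[:,2],rcond=None)[0][:2]*57.3)
E
```

```text
11.4 [560.  -59.1 180.7]
46 875 ((555.5311279296875, 4.36270809173584), 30.455307006835938) [46.8 51.2 53.4]
31 273 ((555.8995971679688, 4.594592094421387), 24.64984703063965) [31.5 34.7 37.7]
tilt [  11.1 -239.3]
```

View pics/c5.png

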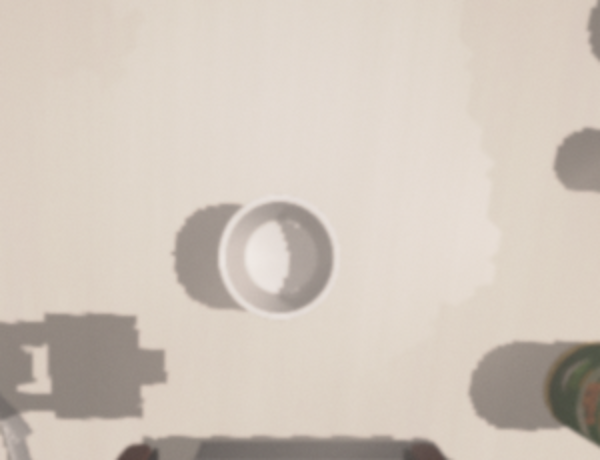

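The cup is nested (crop 278,257): rim at 51 mm, centre (555.5, 4.4), as required. Next I slide the cover back.

servo_tool(
  deltas=[
    [[-38,-4,0],[0,0,0]],
    [[-78,-8,15],[0,0,0]],
    [[-118,-12,30],[0,0,0]],
    [[-158,-16,45],[0,0,0]],
    [[-190,-19.5,70],[0,0,0]],
  ],
)

```text
t: 11.87
ee_pos: [555.7, -248.7, 112.0]
orientation: [2.135, 2.304, 0.0]
ft_force: [0.6, -0.1, 0.4]
width: 74.4
grasp_force: 0.0
```

servo_tool(
  deltas=[
    [[0,0,10],[0,0,0]],
    [[0,0,25],[0,0,0]],
    [[0,0,44],[0,0,0]],
    [[0,0,44],[0,0,0]],
    [[0,0,44],[0,0,0]],
  ],
)

```text
t: 12.28
ee_pos: [554.0, -245.8, 66.8]
orientation: [-2.132, -2.301, 0.002]
ft_force: [-0.1, 0.2, -0.2]
width: 74.7
grasp_force: 0.0
```

servo_tool(
  deltas=[
    [[-2,0,0],[0,0,0]],
    [[-2,0,0],[0,0,0]],
    [[-2,0,0],[0,0,0]],
    [[-2,0,0],[0,0,0]],
    [[-2,0,0],[0,0,0]],
  ],
  grip=1,
)

```text
t: 12.7
ee_pos: [556.0, -249.8, 69.7]
orientation: [2.136, 2.303, 0.001]
ft_force: [0.5, -0.4, -1.0]
width: 45.0
grasp_force: 0.0
```

servo_tool(
  deltas=[
    [[0,0,0],[0,0,0]],
    [[0,0,0],[0,0,0]],
    [[0,0,0],[0,0,0]],
    [[0,0,0],[0,0,0]],
  ],
)

```text
t: 13.03
ee_pos: [553.8, -249.6, 68.7]
orientation: [-2.134, -2.301, 0.003]
ft_force: [-5.7, -1.2, 3.4]
width: 25.4
grasp_force: 30.0
```

servo_tool(
  deltas=[
    [[0,0,3],[0,0,0]],
    [[0,0,7],[0,0,0]],
    [[0,0,7],[0,0,0]],
    [[0,0,7],[0,0,0]],
  ],
)

```text
t: 13.37
ee_pos: [553.6, -249.6, 62.1]
orientation: [-2.134, -2.301, 0.003]
ft_force: [-6.4, -0.2, 7.0]
width: 25.4
grasp_force: 30.0
```

servo_tool(
  deltas=[
    [[10,0,0],[0,0,0]],
    [[28,0,0],[0,0,0]],
    [[48,0,0],[0,0,0]],
    [[68,0,0],[0,0,0]],
    [[84,0,0],[0,0,0]],
  ],
)

```text
t: 13.78
ee_pos: [547.2, -165.2, 62.1]
orientation: [-2.134, -2.301, 0.004]
ft_force: [-6.0, -1.9, 6.1]
width: 25.2
grasp_force: 30.0
```

servo_tool(
  deltas=[
    [[5,0,0],[0,0,0]],
    [[9,0,0],[0,0,0]],
    [[9,0,0],[0,0,0]],
    [[9,0,0],[0,0,0]],
  ],
)

```text
t: 14.12
ee_pos: [546.7, -157.8, 62.1]
orientation: [-2.134, -2.303, 0.005]
ft_force: [-7.3, -6.1, 6.8]
width: 25.7
grasp_force: 30.0
```

Travel was 92 mm to the stop. Release and check.

servo_tool(
  deltas=[
    [[0,0,-7],[0,0,0]],
    [[0,0,-7],[0,0,0]],
    [[0,0,-7],[0,0,0]],
  ],
)

```text
t: 14.37
ee_pos: [546.8, -157.8, 68.9]
orientation: [-2.135, -2.302, 0.005]
ft_force: [-5.4, -5.5, 1.6]
width: 25.4
grasp_force: 30.0
```

servo_tool(
  deltas=[
    [[0,0,0],[0,0,0]],
    [[0,0,0],[0,0,0]],
    [[0,0,0],[0,0,0]],
    [[0,0,-7],[0,0,0]],
    [[0,0,-15],[0,0,0]],
  ],
  grip=-0.6,
)

```text
t: 14.78
ee_pos: [548.5, -156.8, 84.2]
orientation: [-2.136, -2.303, 0.0]
ft_force: [-1.2, 0.8, -0.1]
width: 55.7
grasp_force: 0.0
```

servo_tool(
  deltas=[
    [[0,0,-30],[0,0,0]],
    [[-30,0,-70],[0,0,0]],
    [[-60,0,-110],[0,0,0]],
    [[-90,0,-140],[0,0,0]],
    [[-90,0,-140],[0,0,0]],
  ],
)

```text
t: 15.2
ee_pos: [557.8, -250.2, 230.2]
orientation: [2.132, 2.296, 0.003]
ft_force: [0.9, -0.6, 0.4]
width: 70.1
grasp_force: 0.0
```

servo_tool(
  deltas=[
    [[0,0,0],[0,0,0]],
    [[0,0,0],[0,0,0]],
    [[0,0,0],[0,0,0]],
  ],
)

```text
t: 15.45
ee_pos: [554.4, -245.6, 222.9]
orientation: [-2.135, -2.302, 0.001]
ft_force: [-0.2, 0.3, -0.1]
width: 70.5
grasp_force: 0.0
```

```bash
python3 look.py w6
```

```text
15.45 [ 554.4 -245.6  222.9] [-2.1 -2.3  0. ] [-0.2  0.3 -0.1] 70.48388839831085
tab_top 0.79 [316.5 105.   37.9  23.2] [ 525.1 -169.9   50.4  545.8 -158.5   75.7  561.  -146.4   77.5] ((543.9955444335938, -158.4108123779297), 20.511978149414062)
cup_sauce 0.89 [448.2 252.2  46.6  39.6] [ 709.7 -354.7    5.2  730.5 -322.4   18.3  760.1 -303.8   36.7] ((736.0823364257812, -328.3858337402344), 29.276262283325195)
cup_sauce 0.86 [354.2 185.3  49.8  49.8] [ 572.1 -272.6   22.2  601.  -247.7   24.7  626.  -218.3   42.7] ((598.9779663085938, -245.5746612548828), 30.442739486694336)
cup_sauce 0.31 [358.3 107.5 117.8  93. ] [ 532.5 -201.    48.7  591.  -153.2   50.5  649.5 -108.2   76.4] ((591.9849853515625, -153.20147705078125), 76.44450378417969)
tab ((547.917236328125, -158.025146484375), (26.72438621520996, 24.50551986694336), 4.482924461364746) 75.93166155145855 627
```

View pics/w6.png

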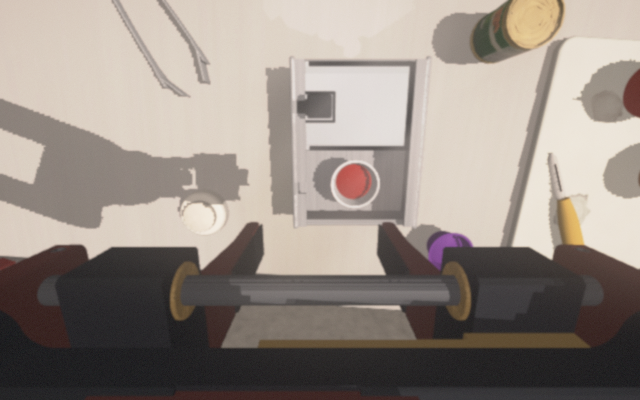

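The cover is back over the empty well. The tab at (318,105) is up at 75.9 mm and in its starting position (547.9, -158.0). The sauce cup stands open at (354,183), and the robot is clear of everything.

```bash
python3 -c "
from workcell import close_job
print(close_job())"
```

```text
the job is handed in; nothing more can be done
None
```

The job is handed in at about 15.5 s: the empty cup is nested in the used cup, the sauce cup stands open in its well, and the cover is latched over the empty well; the hand-in returned no verdict.

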